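Size a customer's cam lock in the step gauge

TASK

Find the barrel size of the cam lock standing on the rubber mat: pick it up and try its barrel, upright, in the steel step gauge, starting at the narrowest step of the slot and going up one step at a time, feeling gently and never forcing it, until it enters. In the first step that takes it, push it fully home so the head sits flush on the gauge, and leave it there; do not let it down into a wider step, and leave the two locks in the stock tray and the other things on the counter alone.

Things in the scene. Friction and masses are not known exactly. Their poses are not given: they have to be found in the camera images.
- gauge: step gauge fixed to the counter: bright steel plate 156 (x) x 76 (y) x 12 mm on two end blocks over a dark base 172 x 76 x 6 mm; plate top at z = 38 mm. A slot through it along x, at y = 0, widens from -x to +x in four steps, each 30 mm long: 14, 17, 20, 23 mm wide, square-edged, 32 mm free below the plate top. Rigid; over 35 N on it is forcing, so land at 10-15 mm/s. Origin: centre of underside; z up
- step1 (a point): centre of the narrowest step of the slot (14 mm wide; no lock enters it), at the height of the plate top; axes as the gauge
- step2 (a point): centre of the second step (17 mm wide), at the height of the plate top; a 16 mm barrel enters with 0.5 mm to spare each side, wider ones rest on the plate
- step3 (a point): centre of the third step (20 mm wide), at the height of the plate top; a 19 mm barrel enters with 0.5 mm to spare each side, a 22 mm one rests on the plate
- step4 (a point): centre of the widest step (23 mm wide), at the height of the plate top; a 22 mm barrel enters with 0.5 mm to spare each side
- mat: black rubber mat, 110 x 110 x 3 mm, fixed on the counter; the customer's lock stands on it. Origin: centre of its underside
- tray: shallow open grey plastic stock tray, 70 (x) x 120 (y) x 14 mm, floor 3 mm thick, fixed; two stock locks stand in it. Origin: centre of its underside
- lock_a: silver cam lock standing on its barrel, keyed disc head up: head 30 mm across, 12 mm high; round square-edged barrel 20 mm long below it; 80 g. The three locks look alike but for their barrels, 16, 19 and 22 mm, one of each; no mark tells which has which. One stands on the mat, two in the tray, drawn afresh each time. Origin: centre of the barrel's foot; z up the barrel
- lock_b: a cam lock, described as lock_a
- lock_c: a cam lock, described as lock_a
- pin_vise: bright steel pin vise lying on the counter, 104 mm long along its x, 11 mm thick; bystander. Origin: underside, near mid-length
- key_cap: red plastic key cap lying flat, 35 x 24 x 9 mm; bystander. Origin: centre of the underside of its round end
- alu_knob: polished aluminium knob standing on its 18 mm shank, 30 mm across, 26 mm high; bystander. Origin: centre of its underside

How it is judged:
On the way, in this order (a step that is already met when the one before it is completed fails the run):
1. the lock's barrel is tried on the first, narrowest step: its foot rests on the plate there (((x of lock_a in the frame of gauge between -0.06 and -0.03 m and y of lock_a in the frame of gauge between -0.008 and 0.008 m and z of lock_a in the frame of gauge below 0.0405 m and contact force between lock_a and gauge above 0.3 N) or (x of lock_b in the frame of gauge between -0.06 and -0.03 m and y of lock_b in the frame of gauge between -0.008 and 0.008 m and z of lock_b in the frame of gauge below 0.0405 m and contact force between lock_b and gauge above 0.3 N) or (x of lock_c in the frame of gauge between -0.06 and -0.03 m and y of lock_c in the frame of gauge between -0.008 and 0.008 m and z of lock_c in the frame of gauge below 0.0405 m and contact force between lock_c and gauge above 0.3 N))), for 0.05 s.
2. then its foot is brought to the plate top at the second step (((x of lock_a in the frame of gauge between -0.03 and 0 m and y of lock_a in the frame of gauge between -0.008 and 0.008 m and z of lock_a in the frame of gauge between 0 and 0.0405 m) or (x of lock_b in the frame of gauge between -0.03 and 0 m and y of lock_b in the frame of gauge between -0.008 and 0.008 m and z of lock_b in the frame of gauge between 0 and 0.0405 m) or (x of lock_c in the frame of gauge between -0.03 and 0 m and y of lock_c in the frame of gauge between -0.008 and 0.008 m and z of lock_c in the frame of gauge between 0 and 0.0405 m))).
3. a 16 mm barrel goes 6 mm down into the second step; a wider one is tried at the third step (((x of lock_a in the frame of gauge between -0.03 and 0 m and y of lock_a in the frame of gauge between -0.008 and 0.008 m and z of lock_a in the frame of gauge below 0.032 m and angle between lock_a's own z axis and vertical below 0.12 rad) or (x of lock_b in the frame of gauge between 0 and 0.03 m and y of lock_b in the frame of gauge between -0.008 and 0.008 m and z of lock_b in the frame of gauge between 0 and 0.0405 m) or (x of lock_c in the frame of gauge between 0 and 0.03 m and y of lock_c in the frame of gauge between -0.008 and 0.008 m and z of lock_c in the frame of gauge between 0 and 0.0405 m))).
4. a 16 mm barrel goes 12 mm down into the second step; a 19 mm one goes 6 mm down into the third step; a 22 mm one is brought to the plate top at the fourth (((x of lock_a in the frame of gauge between -0.03 and 0 m and y of lock_a in the frame of gauge between -0.008 and 0.008 m and z of lock_a in the frame of gauge below 0.026 m and angle between lock_a's own z axis and vertical below 0.12 rad) or (x of lock_b in the frame of gauge between 0 and 0.03 m and y of lock_b in the frame of gauge between -0.008 and 0.008 m and z of lock_b in the frame of gauge below 0.032 m and angle between lock_b's own z axis and vertical below 0.12 rad) or (x of lock_c in the frame of gauge between 0.03 and 0.06 m and y of lock_c in the frame of gauge between -0.008 and 0.008 m and z of lock_c in the frame of gauge between 0 and 0.0405 m))).
5. the lock is down in the first step that takes it, head flush on the plate (((x of lock_a in the frame of gauge between -0.03 and 0 m and y of lock_a in the frame of gauge between -0.008 and 0.008 m and z of lock_a in the frame of gauge below 0.0195 m and angle between lock_a's own z axis and vertical below 0.12 rad) or (x of lock_b in the frame of gauge between 0 and 0.03 m and y of lock_b in the frame of gauge between -0.008 and 0.008 m and z of lock_b in the frame of gauge below 0.0195 m and angle between lock_b's own z axis and vertical below 0.12 rad) or (x of lock_c in the frame of gauge between 0.03 and 0.06 m and y of lock_c in the frame of gauge between -0.008 and 0.008 m and z of lock_c in the frame of gauge below 0.0195 m and angle between lock_c's own z axis and vertical below 0.12 rad))), for 0.1 s.
At the end, for the whole second after the job is handed in: the lock from the mat rests upright (within 0.06 rad) in the narrowest step its barrel enters (16 mm in 17, 19 in 20, 22 in 23), centre within that step's length, head flush on the plate within 1.5 mm; the other two stand in the tray, each within 10 mm of its start ((((x of lock_a in the frame of gauge between -0.03 and 0 m and y of lock_a in the frame of gauge between -0.008 and 0.008 m and z of lock_a in the frame of gauge below 0.0195 m and angle between lock_a's own z axis and vertical below 0.12 rad) and angle between lock_a's own z axis and vertical below 0.06 rad and linear speed of lock_a below 0.02 m/s and (distance between lock_b and tray below 0.06 m and distance of lock_b from where it was at the start of the episode below 0.01 m) and (distance between lock_c and tray below 0.06 m and distance of lock_c from where it was at the start of the episode below 0.01 m)) or ((x of lock_b in the frame of gauge between 0 and 0.03 m and y of lock_b in the frame of gauge between -0.008 and 0.008 m and z of lock_b in the frame of gauge below 0.0195 m and angle between lock_b's own z axis and vertical below 0.12 rad) and angle between lock_b's own z axis and vertical below 0.06 rad and linear speed of lock_b below 0.02 m/s and (distance between lock_a and tray below 0.06 m and distance of lock_a from where it was at the start of the episode below 0.01 m) and (distance between lock_c and tray below 0.06 m and distance of lock_c from where it was at the start of the episode below 0.01 m)) or ((x of lock_c in the frame of gauge between 0.03 and 0.06 m and y of lock_c in the frame of gauge between -0.008 and 0.008 m and z of lock_c in the frame of gauge below 0.0195 m and angle between lock_c's own z axis and vertical below 0.12 rad) and angle between lock_c's own z axis and vertical below 0.06 rad and linear speed of lock_c below 0.02 m/s and (distance between lock_a and tray below 0.06 m and distance of lock_a from where it was at the start of the episode below 0.01 m) and (distance between lock_b and tray below 0.06 m and distance of lock_b from where it was at the start of the episode below 0.01 m)))); the robot touches nothing.
It fails at once if the lock is forced: it presses on the gauge with more than 35 N (contact force between any of lock_a, lock_b, lock_c and gauge above 35 N).
It fails at once if a barrel is let more than 5 mm down into a step wider than the first that takes it ((x of lock_a in the frame of gauge between 0.003 and 0.06 m and y of lock_a in the frame of gauge between -0.012 and 0.012 m and z of lock_a in the frame of gauge below 0.033 m) or (x of lock_b in the frame of gauge between 0.033 and 0.06 m and y of lock_b in the frame of gauge between -0.012 and 0.012 m and z of lock_b in the frame of gauge below 0.033 m)).
It fails at once if a bystander (pin vise, key cap, knob) is moved more than 15 mm (distance of any of pin_vise, key_cap, alu_knob from where it was at the start of the episode above 0.015 m).
It also fails if it takes over 72 s, if anything falls off the work surface, if the arm or the gripper's body presses on something with over 40 N, if the wrist force passes 120 N, or if a joint passes its speed limit or range.

ROBOT

A 7-joint arm with a two-finger parallel gripper is mounted at the origin on the work surface. World frame = base frame: x ahead of the robot, y to its left, z up, the work surface at z = 0. Lengths are in m, angles in rad, forces in N, time in s.
With the tool pointing down it reaches from about 0.4 to 0.85 m from the base axis. Payload 4.5 kg.
Tool frame: the origin (TCP) lies midway between the tips of the shut fingers; the grasp point (between the pads) lies 19 mm behind it; z points along the fingers, y is the direction in which the jaws open and shut (so a half turn about z gives the same grasp; the last joint's range is limited). The gripper opens to 88 mm and grips with 3 to 60 N. Pads are 18 mm wide; open, the fingers measure 123 mm over their backs; the gripper's body (75 mm by 187 mm) begins 45 mm behind the grasp point.
Start: joints at [-1.159, 0.689, -0.195, 1.565, 0.157, 0.902, -0.215], TCP at [0.231, 0.581, 0.239] pointing down, gripper open.
Joint ranges: [-3.01, 3.01], [-0.46, 2.08], [-1.47, 1.51], [0.13, 2.56], [-1, 4.14], [0.04, 2.09], [-2.66, 2.66]. Speed limits (rad/s): [2.57, 2.57, 3.14, 3.14, 3.14, 3.14, 3.14].

INTERFACE

Orientations are given as a unit quaternion [x, y, z, w].
In Python, from plant import r, viewer gives the robot as it stands.
- The arm moves only by the tool play_rows, never from a script. Its argument "commands" is a list of rows, each an object with "delta_rot": the turn, a rotation vector about the tool's x, y, z normalised to -1 to 1, where 1 is pi rad, a list of three; "travel": the shift along the tool's x, y, z normalised to -1 to 1, where 1 is 15 cm, a list of three; "gripper": the opening, from -1 (shut) to 1 (fully open). In form: [{"delta_rot": [wx, wy, wz], "travel": [x, y, z], "gripper": gripper}, ...]. A call has 1 to 12 rows; each row is the pose to reach, as a shift and turn from the pose commanded when the call began, along the tool's axes at that moment, turning the shorter way round; what a row does not reach only later rows make up. A row lasts 1/8 s, in which the tool goes at most 62.5 mm and 10.7 degrees, less where a joint would pass 70% of its speed; a pose out of reach is approached as far as the arm can. A call with a number of a shift or a turn outside -1 to 1 is refused whole. A call with a gripper value outside its range is refused whole. The fingers move at their own pace and stop on an object; "force" is the grip in N (left out, the last holds). Time passes only in rows, so rows that repeat a pose let the fingers close. It gives the time, the measured TCP pose, the force and the opening at its end, in the units of the state.
- r.get_state(): the state, without advancing time (a new reading comes with each control period).
- viewer.snapshot(name): name is "scene" or "top" or "wrist"; returns a dict with "color" (420x560x3 uint8, red, green, blue), "z_map" (420x560 float32, m along the optical axis (not along the pixel's ray), 0 where there is no reading), "fx", "fy", "cx", "cy" (pixels), "origin" and "attitude" of the camera in the world. Camera axes: x right, y up, looking along -z (the intrinsics and any distortion apply to the point x, -y, -z); pixel columns grow to the right and rows downward; lengths in m; the calibration is good to about 2 mm. A picture is of the moment at which its call begins.
- r.finish_job(): hands the job in, once; it reports no verdict.
Trained networks look in the newest picture that a camera, given by its name, has taken for a name from the list of things; names that differ only in an ending like _2 or _b are one class to them, and where a whole thing is asked for, a point or a joint stands for the part that bears it (a point fixed in the world has none). Each returns a list of dicts, best first, with "conf" (0 to 1); they miss things now and then, are a little off and sometimes report something else, mostly with a low value. They report only what shows in the picture. A call takes as long as a camera call.
- viewer.outline_of(camera, label): "pixels" (420x560 bool, what is visible of it) and "at" ([column, row] in pixels, amid what is visible of it).
- viewer.pinpoint(camera, label): "at" ([column, row] in pixels: a listed point, or the origin of a listed thing).
The state is a dict: "clock": time; "q": joint angles; "qd": joint speeds; "joint_torque": joint torques, N m; "tool_pos": TCP position; "eef_rot": TCP orientation; "contact_force": force on the tool from outside, world axes, zero at the start; "moment": the same for the moment, N m; "opening": opening from 0.0 (shut) to 1.0 (fully open).
Only numpy, scipy, OpenCV 4.12 (cv2) and the standard library are available. Lean on these libraries where they do the work, as an engineer would, in place of code of your own. Each camera call takes 0.05 s, during which the arm holds its last target. There are 200 camera calls.

## Working session

There is one attempt and no reset: what is moved stays moved. The work goes in short steps, Python scripts to look and compute and a tool call to move; the robot and the scene stay as the last step left them, time stands still between calls to the robot, and variables do not carry over. Pictures are saved under pics/ and viewed, about 8 in all and at most 12, crops included, and the job is handed in when it is done.

Besides the shell and the picture viewer there is one more tool, called as a command line: name --argument value ..., lists and objects as JSON in quotes. play_rows: Moves the arm, as the interface text tells. Its arguments: {"type":"object","properties":{"commands":{"type":"array","items":{"type":"object","properties":{"delta_rot":{"type":"array","items":{"type":"number","minimum":-1,"maximum":1}},"travel":{"type":"array","items":{"type":"number","minimum":-1,"maximum":1}},"gripper":{"type":"number"}}}},"force":{"type":"number"}},"required":["commands"]}

```bash
mkdir -p pics; cat > h.py <<'E'
import numpy as np, cv2
from scipy.spatial.transform import Rotation as R
from plant import r, viewer
def att(s):
    a=np.array(s["attitude"]); return R.from_quat(a).as_matrix() if a.size==4 else a.reshape(3,3)
def w(s,uv,z=None,plane=None):
    u,v=uv; d=np.array([(u-s["cx"])/s["fx"],-(v-s["cy"])/s["fy"],-1.0]); D=att(s)@d; o=np.array(s["origin"])
    if plane is not None: return o+D*(plane-o[2])/D[2]
    if z is None: z=float(s["z_map"][int(round(v)),int(round(u))])
    return o+D*z
def cloud(s):
    v,u=np.mgrid[:420,:560]; z=s["z_map"]; d=np.stack([(u-s["cx"])/s["fx"]*z,-(v-s["cy"])/s["fy"]*z,-z],-1)
    return d@att(s).T+np.array(s["origin"])
def save(s,n): cv2.imwrite("pics/"+n,cv2.cvtColor(s["color"],cv2.COLOR_RGB2BGR))
E
python3 - <<'E'
from h import *
st=r.get_state(); print({k:np.round(v,3) for k,v in st.items()})
ims=[]
for c in ["top","scene"]:
    s=viewer.snapshot(c); ims.append(s["color"]); print(c,s["fx"],s["cx"],s["cy"],np.round(s["origin"],3),np.round(s["attitude"],3),[k for k in s])
    P=cloud(s)
    for l in ["gauge","mat","tray","lock_a","pin_vise","key_cap","alu_knob"]:
        for o in viewer.outline_of(c,l)[:4]:
            if o["conf"]<.3: continue
            q=P[o["pixels"]&(s["z_map"]>0)]
            print(l,round(o["conf"],2),np.round(o["at"]),o["pixels"].sum(),np.round(np.median(q,0),3) if len(q) else None)
    for l in ["gauge","step1","step2","step3","step4"]:
        print(l,[(round(o["conf"],2),np.round(o["at"],1),np.round(w(s,o["at"],plane=0.038),4)) for o in viewer.pinpoint(c,l)[:2]])
    save(s,c+"0.png")
E
```

```text
{'clock': np.float64(0.0), 'q': array([-1.159,  0.69 , -0.195,  1.566,  0.157,  0.903, -0.215]), 'qd': array([-0.001,  0.001, -0.   , -0.001, -0.   , -0.   ,  0.002]), 'joint_torque': array([ 0.0000e+00, -5.2756e+01, -1.2670e+00, -1.5343e+01, -5.3000e-02,
        6.0000e-03,  0.0000e+00]), 'tool_pos': array([0.23 , 0.58 , 0.238]), 'eef_rot': array([ 0.188,  0.982, -0.001, -0.   ]), 'contact_force': array([0.   , 0.651, 0.723]), 'moment': array([-0.005, -0.013, -0.033]), 'opening': np.float64(1.001)}
top 525.262294026668 283.66251978176086 210.92246037180342 [ 0.316 -0.042  1.298] [-0.07   0.061  0.708 -0.7  ] ['color', 'z_map', 'fx', 'fy', 'cx', 'cy', 'origin', 'attitude']
gauge 0.74 [306. 208.] 2104 [ 0.557 -0.086  0.037]
gauge 0.34 [256. 288.] 101 [0.373 0.039 0.027]
mat 0.85 [185. 230.] 1744 [0.517 0.219 0.004]
tray 0.72 [422. 248.] 1298 [ 0.465 -0.362  0.004]
lock_a 0.51 [407. 242.] 113 [ 0.476 -0.325  0.035]
lock_a 0.42 [433. 240.] 128 [ 0.483 -0.389  0.035]
lock_a 0.42 [183. 217.] 92 [0.542 0.217 0.035]
pin_vise 0.7 [254. 123.] 139 [0.794 0.053 0.009]
pin_vise 0.58 [309. 210.] 
[... 1220 characters left out ...]
[0.543 0.216 0.037]
key_cap 0.51 [399. 139.] 91 [0.435 0.351 0.011]
gauge [(0.67, array([261., 218.]), array([ 0.592, -0.089,  0.038]))]
step1 [(0.91, array([251.9, 192.6]), array([ 0.5134, -0.0912,  0.038 ])), (0.76, array([258.1, 201. ]), array([ 0.5422, -0.0829,  0.038 ]))]
step2 [(0.91, array([251.9, 192.6]), array([ 0.5134, -0.0912,  0.038 ])), (0.76, array([258.1, 201. ]), array([ 0.5422, -0.0829,  0.038 ]))]
step3 [(0.91, array([251.9, 192.6]), array([ 0.5134, -0.0912,  0.038 ])), (0.76, array([258.1, 201. ]), array([ 0.5422, -0.0829,  0.038 ]))]
step4 [(0.91, array([251.9, 192.6]), array([ 0.5134, -0.0912,  0.038 ])), (0.76, array([258.1, 201. ]), array([ 0.5422, -0.0829,  0.038 ]))]
```

View pics/top0.png

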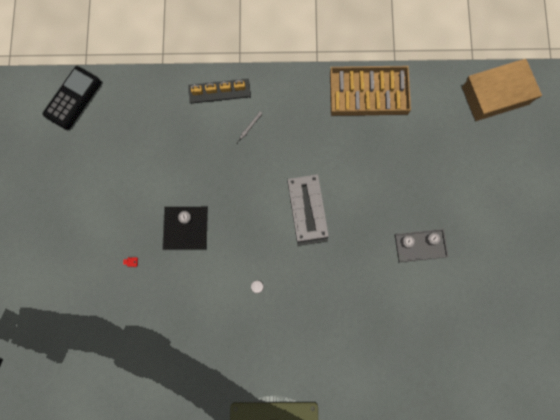

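The top view shows the mat lock at (184,217), the tray locks at (408,241) and (434,239), and the gauge at (308,208). The gauge's narrow end is at the top of the picture, so gauge +x points back towards the robot.

play_rows --commands '[{"travel": [-0.94,-0.5,0.2],"delta_rot": [0,0,0],"gripper": 1},{"travel": [-0.94,-0.5,0.2],"delta_rot": [0,0,0],"gripper": 1},{"travel": [-0.94,-0.5,0.2],"delta_rot": [0,0,0],"gripper": 1}]'

```text
clock: 1.68
tool_pos: [0.3364, 0.4559, 0.2082]
eef_rot: [0.189, 0.982, -0.001, 0.001]
contact_force: [0.2, 0.8, 0.0]
opening: 1.002
```

play_rows --commands '[{"travel": [-0.94,-0.5,0.2],"delta_rot": [0,0,0],"gripper": 1},{"travel": [-0.94,-0.5,0.2],"delta_rot": [0,0,0],"gripper": 1},{"travel": [-0.94,-0.5,0.2],"delta_rot": [0,0,0],"gripper": 1}]'

```text
clock: 2.05
tool_pos: [0.4396, 0.334, 0.1782]
eef_rot: [0.19, 0.982, -0.001, 0.0]
contact_force: [0.4, 0.7, 0.3]
opening: 0.999
```

play_rows --commands '[{"travel": [-0.94,-0.48,0.2],"delta_rot": [0,0,-0.162],"gripper": 1},{"travel": [-0.94,-0.48,0.2],"delta_rot": [0,0,-0.162],"gripper": 1},{"travel": [-0.94,-0.48,0.2],"delta_rot": [0,0,-0.162],"gripper": 1},{"travel": [-0.94,-0.48,0.2],"delta_rot": [0,0,-0.162],"gripper": 1}]'

```text
clock: 2.55
tool_pos: [0.544, 0.2143, 0.1478]
eef_rot: [-0.062, 0.998, -0.001, -0.0]
contact_force: [-0.4, 0.3, 0.4]
opening: 1.001
```

```bash
cat >> h.py <<'E'
def togo(target,jaw=None):
    "travel (unit) in tool axes to world target; jaw = wanted world angle of tool y (rad) -> turn about tool z (unit)"
    st=r.get_state(); M=R.from_quat(st["eef_rot"]).as_matrix(); t=M.T@(np.array(target)-st["tool_pos"])/0.15
    out=[np.round(t,4)]
    if jaw is not None:
        a=np.arctan2(M[1,1],M[0,1]); out.append(round(-((jaw-a+np.pi/2)%np.pi-np.pi/2)/np.pi,4))
    return out
E
python3 - <<'E'
from h import *
st=r.get_state(); print({k:np.round(st[k],4) for k in ["clock","tool_pos","eef_rot","q"]})
s=viewer.snapshot("wrist"); save(s,"w1.png"); P=cloud(s); print(s["origin"],s["attitude"])
for o in viewer.outline_of("wrist","lock_a")[:3]:
    q=P[o["pixels"]&(s["z_map"]>0)]; print(o["conf"],o["at"],np.median(q,0))
    t=q[abs(q[:,2]-.035)<.004]; xy=t[:,:2].astype(np.float32); print(len(t),cv2.minEnclosingCircle(xy),np.median(t[:,2]))
E
```

```text
{'clock': np.float64(2.55), 'tool_pos': array([0.544 , 0.2143, 0.1478]), 'eef_rot': array([-0.0618,  0.9981, -0.0011, -0.    ]), 'q': array([-0.2361,  0.7767, -0.3813,  1.7665,  0.4295,  0.6827,  0.8382])}
[0.46883221 0.2054843  0.29350578] [-0.0982603  -0.10959037  0.74139058  0.65473267]
0.94 [283.6, 197.3] [0.53892414 0.21765271 0.03455463]
962 ((0.5405871272087097, 0.21789872646331787), 0.015251868404448032) 0.034633379953708465
```

View pics/w1.png

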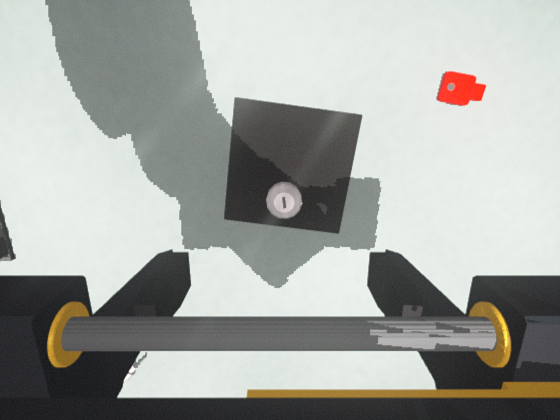

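The wrist picture shows the lock on the mat, amid the open fingers, with its head at (284,200). I'll descend and grip the head by the fingertips, since the tips have to stay above the plate when the head is flush.

play_rows --commands '[{"travel": [0.02,0.025,0.4],"delta_rot": [0,0,0],"gripper": 1},{"travel": [0.02,0.025,0.6],"delta_rot": [0,0,0],"gripper": 0},{"travel": [0.02,0.025,0.75],"delta_rot": [0,0,0],"gripper": 0},{"travel": [0.02,0.025,0.81],"delta_rot": [0,0,0],"gripper": 0},{"travel": [0.02,0.025,0.813],"delta_rot": [0,0,0],"gripper": 0}]'

```text
clock: 3.28
tool_pos: [0.5378, 0.2233, 0.027]
eef_rot: [-0.066, 0.998, 0.0, -0.0]
contact_force: [0.4, 0.2, -0.8]
opening: 0.564
```

play_rows --commands '[{"travel": [0,0,0],"delta_rot": [0,0,0],"gripper": -1},{"travel": [0,0,0],"delta_rot": [0,0,0],"gripper": -1},{"travel": [0,0,0],"delta_rot": [0,0,0],"gripper": -1},{"travel": [0,0,0],"delta_rot": [0,0,0],"gripper": -1},{"travel": [0,0,0],"delta_rot": [0,0,0],"gripper": -1}]' --force 25

```text
clock: 3.9
tool_pos: [0.539, 0.2218, 0.0275]
eef_rot: [-0.065, 0.998, 0.0, 0.001]
contact_force: [0.3, -1.5, 5.9]
opening: 0.328
```

play_rows --commands '[{"travel": [0,0,-0.1],"delta_rot": [0,0,0],"gripper": -1},{"travel": [0,0,-0.3],"delta_rot": [0,0,0],"gripper": -1},{"travel": [0,0,-0.6],"delta_rot": [0,0,0],"gripper": -1},{"travel": [0,0,-0.6],"delta_rot": [0,0,0],"gripper": -1}]'

```text
clock: 4.4
tool_pos: [0.5402, 0.2234, 0.1204]
eef_rot: [-0.065, 0.998, 0.002, 0.003]
contact_force: [-0.6, -0.1, -0.7]
opening: 0.33
```

```bash
python3 - <<'E'
from h import *
st=r.get_state(); print({k:np.round(st[k],4) for k in ["clock","tool_pos","eef_rot","contact_force","opening"]})
s=viewer.snapshot("wrist"); save(s,"w2.png")
s=viewer.snapshot("top"); P=cloud(s)
for o in viewer.outline_of("top","gauge")[:1]:
    m=o["pixels"].astype(np.uint8); c=max(cv2.findContours(m,0,2)[0],key=cv2.contourArea); rr=cv2.boxPoints(cv2.minAreaRect(c)); print([np.round(w(s,p,plane=.038),4) for p in rr])
print(togo([.558,-.084,.15]))
E
```

```text
{'clock': np.float64(4.4), 'tool_pos': array([0.5402, 0.2234, 0.1204]), 'eef_rot': array([-0.0655,  0.9978,  0.0018,  0.003 ]), 'contact_force': array([-0.6353, -0.0586, -0.6679]), 'opening': np.float64(0.33)}
[array([ 0.6346, -0.0327,  0.038 ]), array([ 0.6479, -0.1129,  0.038 ]), array([ 0.4786, -0.1378,  0.038 ]), array([ 0.4658, -0.0595,  0.038 ])]
[array([ 0.133 , -2.0368, -0.2231])]
```

View pics/w2.png

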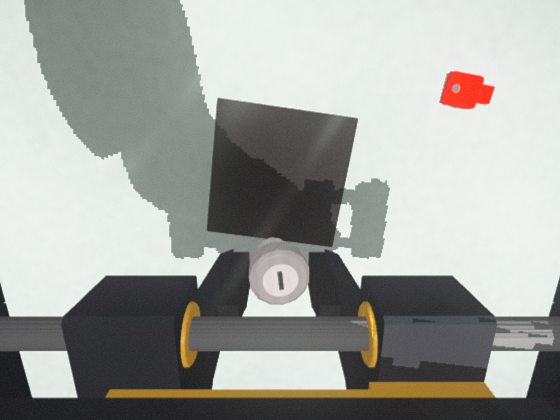

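The wrist picture shows the lock held between the fingertips, head at (279,278). Next I'll hover beyond the gauge's narrow end for a close look.

play_rows --commands '[{"travel": [-0.05,-0.3,-0.1],"delta_rot": [0,0,0],"gripper": -1},{"travel": [-0.1,-0.7,-0.2],"delta_rot": [0,0,0],"gripper": -1},{"travel": [-0.17,-1,-0.2],"delta_rot": [0,0,0],"gripper": -1},{"travel": [-0.17,-1,-0.2],"delta_rot": [0,0,0],"gripper": -1}]'

```text
clock: 5.05
tool_pos: [0.5836, 0.0701, 0.1451]
eef_rot: [-0.061, 0.998, -0.002, -0.001]
contact_force: [0.4, 0.8, -1.5]
opening: 0.331
```

play_rows --commands '[{"travel": [-0.05,-0.3,0],"delta_rot": [0,0,0],"gripper": -1},{"travel": [-0.1,-0.7,0],"delta_rot": [0,0,0],"gripper": -1},{"travel": [-0.17,-1,0],"delta_rot": [0,0,0],"gripper": -1},{"travel": [-0.17,-1,0],"delta_rot": [0,0,0],"gripper": -1},{"travel": [-0.17,-1,0],"delta_rot": [0,0,0],"gripper": -1},{"travel": [-0.17,-1,0],"delta_rot": [0,0,0],"gripper": -1}]'

```text
clock: 5.8
tool_pos: [0.6276, -0.0659, 0.1464]
eef_rot: [-0.067, 0.998, 0.001, -0.001]
contact_force: [0.5, 0.5, -1.1]
opening: 0.33
```

```bash
python3 - <<'E'
from h import *
st=r.get_state(); print({k:np.round(st[k],4) for k in ["clock","tool_pos","eef_rot","contact_force","opening"]})
s=viewer.snapshot("wrist"); save(s,"w3.png"); P=cloud(s); np.savez("w3.npz",P=P,c=s["color"],z=s["z_map"])
for l in ["step1","step2","step3","step4"]:
    print(l,[(round(o["conf"],2),np.round(o["at"],1),np.round(w(s,o["at"],plane=0.038),4)) for o in viewer.pinpoint("wrist",l)[:4]])
for o in viewer.outline_of("wrist","gauge")[:1]:
    m=o["pixels"]&(abs(P[...,2]-.038)<.004); q=P[m][:,:2]; rr=cv2.minAreaRect(q.astype(np.float32)); print(rr,np.median(P[m][:,2]),m.sum())
for o in viewer.outline_of("wrist","lock_a")[:1]:
    q=P[o["pixels"]]; print(o["conf"],o["at"],np.percentile(q,[5,50,95],axis=0))
E
```

```text
{'clock': np.float64(5.8), 'tool_pos': array([ 0.6276, -0.0659,  0.1464]), 'eef_rot': array([-6.750e-02,  9.977e-01,  9.000e-04, -5.000e-04]), 'contact_force': array([ 0.4596,  0.5344, -1.1345]), 'opening': np.float64(0.3296)}
step1 [(0.85, array([267.2, 134.4]), array([ 0.5719, -0.0818,  0.038 ])), (0.81, array([266.3, 178.3]), array([ 0.6056, -0.0782,  0.038 ])), (0.81, array([263.3,  94.7]), array([ 0.544 , -0.0881,  0.038 ])), (0.8, array([265.1,  52.4]), array([ 0.5157, -0.0903,  0.038 ]))]
step2 [(0.85, array([267.2, 134.4]), array([ 0.5719, -0.0818,  0.038 ])), (0.81, array([266.3, 178.3]), array([ 0.6056, -0.0782,  0.038 ])), (0.81, array([263.3,  94.7]), array([ 0.544 , -0.0881,  0.038 ])), (0.8, array([265.1,  52.4]), array([ 0.5157, -0.0903,  0.038 ]))]
step3 [(0.85, array([267.2, 134.4]), array([ 0.5719, -0.0818,  0.038 ])), (0.81, array([266.3, 178.3]), array([ 0.6056, -0.0782,  0.038 ])), (0.81, array([263.3,  94.7]), array([ 0.544 , -0.0881,  0.038 ])), (0.8, array([265.1,  52.4]), array([ 0.5157, -0.0903,  0.038 ]))]
step4 [(0.85, array([267.2, 134.4]), array([ 0.5719, -0.0818,  0.038 ])), (0.81, array([266.3, 178.3]), array([ 0.6056, -0.0782,  0.038 ])), (0.81, array([263.3,  94.7]), array([ 0.544 , -0.0881,  0.038 ])), (0.8, array([265.1,  52.4]), array([ 0.5157, -0.0903,  0.038 ]))]
((0.5606914758682251, -0.0851207748055458), (0.15649467706680298, 0.07623956352472305), 8.20908260345459) 0.03767449216585067 18065
0.56 [275.6, 270.9] [[ 0.61465122 -0.07778023  0.14337565]
 [ 0.62515172 -0.06654263  0.15376722]
 [ 0.63924186 -0.05394421  0.15575537]]
```

View pics/w3.png

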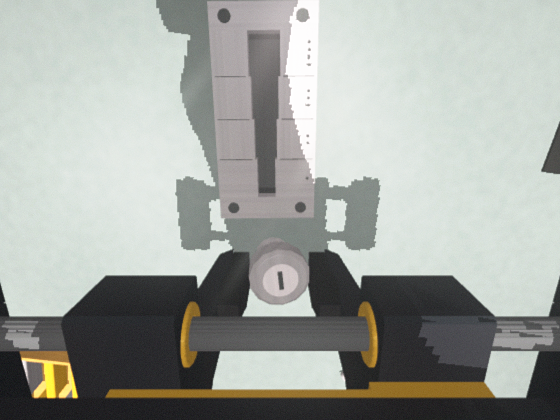

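The wrist picture shows the gauge whole, plate from (208,0) to (315,217), with the narrow step near (266,178) and the widest at (265,52). The lock head is at (279,278). I'll fit the slot midline and the lock axis in the same picture.

```bash
python3 - <<'E'
from h import *
d=np.load("w3.npz"); P=d["P"]; st=r.get_state()
M=R.from_quat(st["eef_rot"]).as_matrix(); print("jaw deg",np.degrees(np.arctan2(M[1,1],M[0,1])),"tool z",M[:,2])
c0=np.array([.5607,-.0851]); yaw=np.radians(8.21)
gx=-np.array([np.cos(yaw),np.sin(yaw)]); gy=np.array([-gx[1],gx[0]])
q=(P[...,:2]-c0); X=q@gx; Y=q@gy; Z=P[...,2]; ok=d["z"]>0
top=ok&(abs(Z-.0377)<.004)
for k in range(4):
    mids=[]
    for x in np.arange(-.055+.03*k,-.03+.03*k,.0025):
        b=top&(abs(X-x)<.002)
        yl=Y[b&(Y<0)].max(); yr=Y[b&(Y>0)].min(); mids.append(((yl+yr)/2,yr-yl, Y[b].min()/2+Y[b].max()/2))
    print(k+1,np.round(np.median(mids,0)*1e3,2))
# head top
h=ok&(Z>.152)&(Z<.162)&(np.hypot(P[...,0]-.6276,P[...,1]+.0659)<.025)
A=P[h]; n=np.linalg.svd(A-A.mean(0),full_matrices=False)[2][2]; print(len(A),"normal",n*np.sign(n[2]),"z",np.percentile(A[:,2],[5,50,95]))
print("circle",cv2.minEnclosingCircle(A[:,:2].astype(np.float32)),A.mean(0),"tcp",st["tool_pos"])
E
```

```text
jaw deg 97.54499681805582 tool z [ 8.02695797e-05  4.25781403e-05 -9.99999996e-01]
1 [-1.300e-01  1.422e+01  1.000e-02]
2 [-0.34 17.54 -0.05]
3 [-1.100e-01  2.004e+01 -2.000e-02]
4 [-0.2  23.2   0.07]
3013 normal [0.04166838 0.0452478  0.9981064 ] z [0.15241408 0.15437066 0.15935364]
circle ((0.6208809614181519, -0.06684969365596771), 0.022878408432006836) [ 0.62644317 -0.06642847  0.15469405] tcp [ 0.62814219 -0.06849893  0.14684324]
```

```bash
cat > m.py <<'E'
from h import *
def measure():
    ps=[]
    for i in range(2):
        s=viewer.snapshot("wrist"); ps.append(r.get_state()["tool_pos"]); 
    print("tcp",np.round(ps,4)); P=cloud(s); Z=P[...,2]
    o=viewer.outline_of("wrist","gauge")[0]; m=o["pixels"]&(abs(Z-.038)<.004); print("gauge",cv2.minAreaRect(P[m][:,:2].astype(np.float32)))
    tz=ps[-1][2]
    v,u=np.mgrid[:420,:560]; h=((u-279)**2+(v-278)**2<24**2)&(s["z_map"]>0)
    A=P[h]; zt=np.median(A[:,2]); A=A[abs(A[:,2]-zt)<.003]
    co=np.linalg.lstsq(np.c_[A[:,:2]-A[:,:2].mean(0),np.ones(len(A))],A[:,2],rcond=None)[0]; print("head z",zt,"above tcp",zt-tz,"slope",co[:2])
    g=cv2.cvtColor(s["color"],cv2.COLOR_RGB2GRAY)
    c=cv2.HoughCircles(cv2.GaussianBlur(g,(3,3),0)[230:330,220:340],cv2.HOUGH_GRADIENT,1.2,100,param1=80,param2=15,minRadius=16,maxRadius=34)
    if c is not None:
        c=c[0,0]+[220,230,0]; print("circ",c,w(s,c[:2],plane=zt))
    L=[o for o in viewer.outline_of("wrist","lock_a") if abs(o["at"][0]-279)<20][:1]
    for o in L:
        B=P[o["pixels"]&(abs(Z-zt)<.003)]; x=cv2.minAreaRect(B[:,:2].astype(np.float32)); print("lock top",len(B),x,cv2.minEnclosingCircle(B[:,:2].astype(np.float32)))
    return s
if __name__=="__main__":
    s=measure(); im=s["color"][220:340,200:360]; cv2.imwrite("pics/c4.png",cv2.resize(im[...,::-1],None,fx=4,fy=4,interpolation=cv2.INTER_CUBIC))
E
python3 m.py
```

```text
tcp [[ 0.6281 -0.0687  0.1468]
 [ 0.6281 -0.0688  0.1468]]
gauge ((0.5608274340629578, -0.08501367270946503), (0.15655507147312164, 0.07639205455780029), 8.116768836975098)
head z 0.1547507857621138 above tcp 0.00794476437702979 slope [ 0.01718331 -0.13486714]
circ [277.00000381 272.60000229  31.96000099] [ 0.62576499 -0.06954265  0.15475079]
lock top 2604 ((0.629035472869873, -0.06843475997447968), (0.029069531708955765, 0.02874220907688141), 26.97331428527832) ((0.6290995478630066, -0.06811653077602386), 0.015104677528142929)
```

View pics/c4.png

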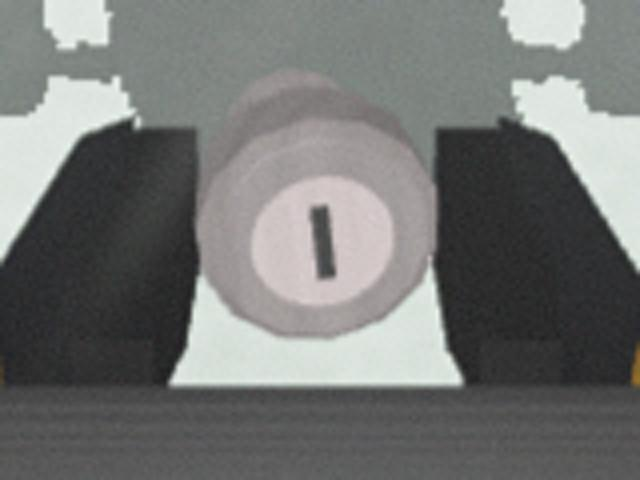

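The crop shows the lock tilted about 8° in the jaws, with the barrel showing up-left of the head. I'll stand it on the clear counter beyond the gauge and regrip it deeper and centred.

play_rows --commands '[{"travel": [-0.25,0.015,0],"delta_rot": [0,0,-0.0035],"gripper": -1},{"travel": [-0.488,0.03,0.2],"delta_rot": [0,0,-0.0035],"gripper": -1},{"travel": [-0.488,0.03,0.5],"delta_rot": [0,0,-0.0035],"gripper": -1},{"travel": [-0.488,0.03,0.65],"delta_rot": [0,0,-0.0035],"gripper": -1},{"travel": [-0.488,0.03,0.72],"delta_rot": [0,0,-0.0035],"gripper": -1},{"travel": [-0.488,0.03,0.76],"delta_rot": [0,0,-0.0035],"gripper": -1},{"travel": [-0.488,0.03,0.785],"delta_rot": [0,0,-0.0035],"gripper": -1},{"travel": [-0.488,0.03,0.8],"delta_rot": [0,0,-0.0035],"gripper": -1},{"travel": [-0.488,0.03,0.8],"delta_rot": [0,0,-0.0035],"gripper": -1}]'

```text
clock: 7.48
tool_pos: [0.7004, -0.0548, 0.0272]
eef_rot: [-0.071, 0.997, 0.0, 0.0]
contact_force: [-0.1, 0.3, -1.2]
opening: 0.328
```

play_rows --commands '[{"travel": [0,0,0.008],"delta_rot": [0,0,0],"gripper": -1},{"travel": [0,0,0.012],"delta_rot": [0,0,0],"gripper": -1},{"travel": [0,0,0.012],"delta_rot": [0,0,0],"gripper": 0.2},{"travel": [0,0,0.012],"delta_rot": [0,0,0],"gripper": 0.2},{"travel": [0,0,0.012],"delta_rot": [0,0,0],"gripper": 0.2},{"travel": [0,0,-0.3],"delta_rot": [0,0,0],"gripper": 0.2},{"travel": [0,0,-0.6],"delta_rot": [0,0,0],"gripper": 0.2},{"travel": [0,0,-0.6],"delta_rot": [0,0,0],"gripper": 0.2},{"travel": [0,0,-0.6],"delta_rot": [0,0,0],"gripper": 0.2}]'

```text
clock: 8.6
tool_pos: [0.6996, -0.055, 0.1163]
eef_rot: [-0.071, 0.997, -0.0, -0.0]
contact_force: [-0.6, -0.1, -0.2]
opening: 0.595
```

```bash
python3 - <<'E'
from h import *
s=viewer.snapshot("wrist"); save(s,"w5.png"); P=cloud(s)
s=viewer.snapshot("wrist"); st=r.get_state(); print({k:np.round(st[k],4) for k in ["clock","tool_pos","eef_rot","contact_force","opening"]})
P=cloud(s)
for o in viewer.outline_of("wrist","lock_a")[:2]:
    q=P[o["pixels"]&(s["z_map"]>0)]; zt=np.percentile(q[:,2],80); q=q[abs(q[:,2]-zt)<.003]
    co=np.linalg.lstsq(np.c_[q[:,:2]-q[:,:2].mean(0),np.ones(len(q))],q[:,2],rcond=None)[0]
    c=cv2.minEnclosingCircle(q[:,:2].astype(np.float32)); print(o["conf"],np.round(o["at"]),zt,c,"slope",co[:2],togo([*c[0],.016]))
E
```

```text
{'clock': np.float64(8.7), 'tool_pos': array([ 0.699 , -0.055 ,  0.1151]), 'eef_rot': array([-0.0711,  0.9975, -0.    , -0.0015]), 'contact_force': array([-0.0964, -0.238 ,  0.006 ]), 'opening': np.float64(0.6015)}
0.81 [276. 216.] 0.03216938851578414 ((0.7015313506126404, -0.05819069221615791), 0.014935304410755634) slope [0.01333962 0.00299665] [array([-0.0152, -0.024 ,  0.6606])]
```

play_rows --commands '[{"travel": [-0.015,-0.022,0.3],"delta_rot": [0,0,0],"gripper": 0.2},{"travel": [-0.015,-0.022,0.55],"delta_rot": [0,0,0],"gripper": 0.2},{"travel": [-0.015,-0.022,0.66],"delta_rot": [0,0,0],"gripper": 0.2},{"travel": [-0.015,-0.022,0.665],"delta_rot": [0,0,0],"gripper": 0.2},{"travel": [-0.015,-0.022,0.665],"delta_rot": [0,0,0],"gripper": -1},{"travel": [-0.015,-0.022,0.665],"delta_rot": [0,0,0],"gripper": -1},{"travel": [-0.015,-0.022,0.665],"delta_rot": [0,0,0],"gripper": -1},{"travel": [-0.015,-0.022,0.665],"delta_rot": [0,0,0],"gripper": -1}]' --force 25

```text
clock: 9.75
tool_pos: [0.7038, -0.0577, 0.0184]
eef_rot: [-0.071, 0.997, -0.0, 0.001]
contact_force: [0.0, -0.3, 5.6]
opening: 0.329
```

play_rows --commands '[{"travel": [0,0,-0.1],"delta_rot": [0,0,0],"gripper": -1},{"travel": [0,0,-0.4],"delta_rot": [0,0,0],"gripper": -1},{"travel": [0,0,-0.75],"delta_rot": [0,0,0],"gripper": -1},{"travel": [0.3,0,-0.85],"delta_rot": [0,0,0],"gripper": -1},{"travel": [0.45,-0.03,-0.85],"delta_rot": [0,0,0],"gripper": -1},{"travel": [0.45,-0.03,-0.85],"delta_rot": [0,0,0],"gripper": -1},{"travel": [0.45,-0.03,-0.85],"delta_rot": [0,0,0],"gripper": -1}]'

```text
clock: 10.62
tool_pos: [0.6376, -0.0713, 0.1448]
eef_rot: [-0.071, 0.997, 0.0, 0.001]
contact_force: [0.2, 0.2, -1.1]
opening: 0.329
```

```bash
python3 m.py
```

```text
tcp [[ 0.6378 -0.0711  0.1446]
 [ 0.6377 -0.0709  0.1444]]
gauge ((0.5654787421226501, -0.08431236445903778), (0.14596737921237946, 0.07633727788925171), 8.306983947753906)
head z 0.15807780681885117 above tcp 0.0136858497409105 slope [ 0.00137507 -0.00783908]
circ [279.40000153 276.20000076  29.31999969] [ 0.6340448  -0.07104704  0.15807781]
lock top 2884 ((0.6355111598968506, -0.0712687075138092), (0.028946809470653534, 0.029088154435157776), 37.83906173706055) ((0.6356939673423767, -0.07158598303794861), 0.015223556198179722)
```

View pics/c4.png

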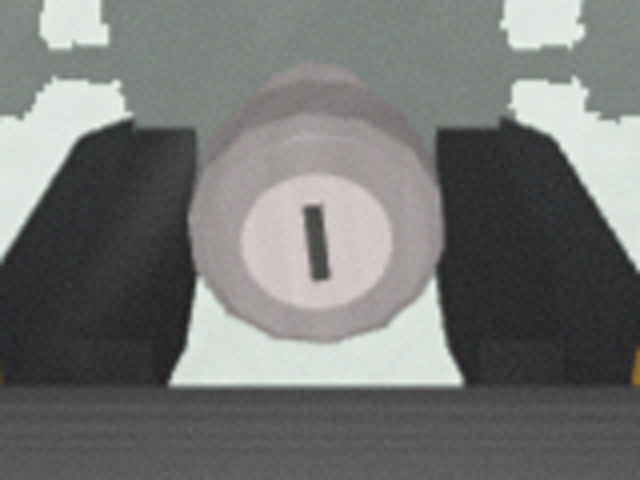

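The lock is upright now, tilt under 0.01 rad, and its foot is about 18.3 mm below the TCP. I'll go over step 1 and stop about 10 mm above contact.

play_rows --commands '[{"travel": [0.1,-0.02,0.1],"delta_rot": [0,0,0],"gripper": -1},{"travel": [0.206,-0.02,0.3],"delta_rot": [0,0,0],"gripper": -1},{"travel": [0.206,-0.02,0.45],"delta_rot": [0,0,0],"gripper": -1},{"travel": [0.206,-0.02,0.5],"delta_rot": [0,0,0],"gripper": -1},{"travel": [0.206,-0.02,0.52],"delta_rot": [0,0,0],"gripper": -1},{"travel": [0.206,-0.02,0.52],"delta_rot": [0,0,0],"gripper": -1}]'

```text
clock: 11.58
tool_pos: [0.6072, -0.0789, 0.067]
eef_rot: [-0.071, 0.997, 0.0, 0.001]
contact_force: [0.1, -0.6, -0.4]
opening: 0.329
```

```bash
cat > g.py <<'E'
from h import *
def gp(k=None):
    yaw=np.radians(8.15); gx=-np.array([np.cos(yaw),np.sin(yaw)]); gy=np.array([-gx[1],gx[0]])
    st=r.get_state(); p=st["tool_pos"]; M=R.from_quat(st["eef_rot"]).as_matrix()
    lk=p[:2]+M[:2,0]*.0021; q=lk-np.array([.5608,-.0848])
    print("clock",st["clock"],"gauge x,y mm",np.round([q@gx*1e3,q@gy*1e3],2),"foot z",round(p[2]*1e3-18.3,2),"F",np.round(st["contact_force"],1),"M",np.round(st["moment"],2),"jaw",round(np.degrees(np.arctan2(M[1,1],M[0,1]))%180,2),"open",round(float(st["opening"]),3),"tilt",np.round(M[:2,2],4))
if __name__=="__main__": 
    viewer.snapshot("wrist"); gp()
E
python3 g.py
```

```text
clock 11.625 gauge x,y mm [-44.71   0.82] foot z 48.9 F [-0.1 -0.9 -1.5] M [ 0.   -0.04  0.05] jaw 98.14 open 0.332 tilt [0.0015 0.0002]
```

play_rows --commands '[{"travel": [0,0.004,0.02],"delta_rot": [0,0,0],"gripper": -1},{"travel": [0,0.004,0.03],"delta_rot": [0,0,0],"gripper": -1},{"travel": [0,0.004,0.04],"delta_rot": [0,0,0],"gripper": -1},{"travel": [0,0.004,0.05],"delta_rot": [0,0,0],"gripper": -1},{"travel": [0,0.004,0.06],"delta_rot": [0,0,0],"gripper": -1},{"travel": [0,0.004,0.067],"delta_rot": [0,0,0],"gripper": -1}]'

```text
clock: 12.38
tool_pos: [0.6064, -0.0785, 0.0563]
eef_rot: [-0.071, 0.997, 0.0, -0.0]
contact_force: [-0.3, -0.6, 0.9]
opening: 0.329
```

```bash
python3 g.py
```

```text
clock 12.425 gauge x,y mm [-43.98   0.25] foot z 38.09 F [-0.  -0.5 -0.4] M [ 0.07  0.08 -0.01] jaw 98.15 open 0.333 tilt [0. 0.]
```

play_rows --commands '[{"travel": [0,0,0.004],"delta_rot": [0,0,0],"gripper": -1},{"travel": [0,0,0.004],"delta_rot": [0,0,0],"gripper": -1}]'

```text
clock: 12.68
tool_pos: [0.6066, -0.0785, 0.0563]
eef_rot: [-0.071, 0.997, -0.0, 0.0]
contact_force: [-0.9, 1.0, 3.4]
opening: 0.332
```

```bash
python3 g.py
```

```text
clock 12.725 gauge x,y mm [-44.12   0.23] foot z 37.95 F [0.1 0.5 4.1] M [0.03 0.25 0.02] jaw 98.15 open 0.33 tilt [0.0005 0.    ]
```

Step 1 is felt: the foot rests on the plate at 38.0 mm with about 5 N, and does not enter. On to step 2.

play_rows --commands '[{"travel": [0,0,-0.033],"delta_rot": [0,0,0],"gripper": -1},{"travel": [0.1,0.001,-0.033],"delta_rot": [0,0,0],"gripper": -1},{"travel": [0.193,0.001,-0.033],"delta_rot": [0,0,0],"gripper": -1},{"travel": [0.193,0.001,-0.033],"delta_rot": [0,0,0],"gripper": -1},{"travel": [0.193,0.001,-0.024],"delta_rot": [0,0,0],"gripper": -1},{"travel": [0.193,0.001,-0.016],"delta_rot": [0,0,0],"gripper": -1},{"travel": [0.193,0.001,-0.008],"delta_rot": [0,0,0],"gripper": -1},{"travel": [0.193,0.001,0],"delta_rot": [0,0,0],"gripper": -1},{"travel": [0.193,0.001,0.004],"delta_rot": [0,0,0],"gripper": -1},{"travel": [0.193,0.001,0.004],"delta_rot": [0,0,0],"gripper": -1}]'

```text
clock: 13.98
tool_pos: [0.5783, -0.0823, 0.056]
eef_rot: [-0.071, 0.997, -0.0, 0.001]
contact_force: [-1.4, 0.6, 5.5]
opening: 0.332
```

```bash
python3 g.py
```

```text
clock 14.025 gauge x,y mm [-15.54   0.03] foot z 37.66 F [-1.2  0.4  5.5] M [ 0.07  0.18 -0.03] jaw 98.15 open 0.331 tilt [0.0012 0.    ]
```

It rests on the plate at step 2, foot 37.7 mm, about 6 N. To rule out misalignment I'll sweep gently in y under light pressure.

play_rows --commands '[{"travel": [0,0.002,0],"delta_rot": [0,0,0],"gripper": -1},{"travel": [0,0.004,0],"delta_rot": [0,0,0],"gripper": -1},{"travel": [0,0.006,0],"delta_rot": [0,0,0],"gripper": -1},{"travel": [0,0.008,0],"delta_rot": [0,0,0],"gripper": -1},{"travel": [0,0.01,0],"delta_rot": [0,0,0],"gripper": -1},{"travel": [0,0.01,0],"delta_rot": [0,0,0],"gripper": -1}]'

```text
clock: 14.78
tool_pos: [0.5781, -0.0821, 0.056]
eef_rot: [-0.071, 0.998, -0.001, 0.001]
contact_force: [-0.0, -1.9, 5.6]
opening: 0.333
```

play_rows --commands '[{"travel": [0,-0.003,0],"delta_rot": [0,0,0],"gripper": -1},{"travel": [0,-0.006,0],"delta_rot": [0,0,0],"gripper": -1},{"travel": [0,-0.009,0],"delta_rot": [0,0,0],"gripper": -1},{"travel": [0,-0.011,0],"delta_rot": [0,0,0],"gripper": -1},{"travel": [0,-0.013,0],"delta_rot": [0,0,0],"gripper": -1},{"travel": [0,-0.015,0],"delta_rot": [0,0,0],"gripper": -1},{"travel": [0,-0.017,0],"delta_rot": [0,0,0],"gripper": -1},{"travel": [0,-0.02,0],"delta_rot": [0,0,0],"gripper": -1},{"travel": [0,-0.02,0],"delta_rot": [0,0,0],"gripper": -1}]'

```text
clock: 15.9
tool_pos: [0.5783, -0.0825, 0.0559]
eef_rot: [-0.071, 0.997, 0.001, 0.001]
contact_force: [-1.1, 1.8, 5.5]
opening: 0.332
```

```bash
python3 g.py
```

```text
clock 15.95 gauge x,y mm [-15.61   0.21] foot z 37.62 F [-1.6  2.   5.6] M [ 0.5   0.25 -0.04] jaw 98.2 open 0.328 tilt [0.0011 0.0017]
```

Friction holds it (the arm is soft sideways), so the sweep proved little. I'll hop instead: lift, shift ±0.75 mm, and press again.

play_rows --commands '[{"travel": [0,0,-0.02],"delta_rot": [0,0,0],"gripper": -1},{"travel": [0,0.015,-0.02],"delta_rot": [0,0,0],"gripper": -1},{"travel": [0,0.015,-0.02],"delta_rot": [0,0,0],"gripper": -1},{"travel": [0,0.015,-0.012],"delta_rot": [0,0,0],"gripper": -1},{"travel": [0,0.015,-0.004],"delta_rot": [0,0,0],"gripper": -1},{"travel": [0,0.015,0],"delta_rot": [0,0,0],"gripper": -1},{"travel": [0,0.015,0],"delta_rot": [0,0,0],"gripper": -1}]'

```text
clock: 16.82
tool_pos: [0.578, -0.0818, 0.056]
eef_rot: [-0.071, 0.997, -0.0, 0.0]
contact_force: [-1.5, -0.3, 6.9]
opening: 0.336
```

```bash
python3 g.py
```

```text
clock 16.875 gauge x,y mm [-15.3   -0.55] foot z 37.66 F [-1.   0.2  5.4] M [0.03 0.32 0.06] jaw 98.14 open 0.326 tilt [ 0.0008 -0.0002]
```

play_rows --commands '[{"travel": [0,0,-0.02],"delta_rot": [0,0,0],"gripper": -1},{"travel": [0,-0.01,-0.02],"delta_rot": [0,0,0],"gripper": -1},{"travel": [0,-0.01,-0.02],"delta_rot": [0,0,0],"gripper": -1},{"travel": [0,-0.01,-0.012],"delta_rot": [0,0,0],"gripper": -1},{"travel": [0,-0.01,-0.004],"delta_rot": [0,0,0],"gripper": -1},{"travel": [0,-0.01,0],"delta_rot": [0,0,0],"gripper": -1},{"travel": [0,-0.01,0],"delta_rot": [0,0,0],"gripper": -1}]'

```text
clock: 17.75
tool_pos: [0.5781, -0.0832, 0.0559]
eef_rot: [-0.071, 0.997, -0.0, 0.0]
contact_force: [-1.2, -0.6, 5.4]
opening: 0.329
```

```bash
python3 - <<'E'
from g import *
s=viewer.snapshot("scene"); gp()
im=s["color"][165:255,200:320]; cv2.imwrite("pics/s6.png",cv2.resize(im[...,::-1],None,fx=6,fy=6,interpolation=cv2.INTER_CUBIC))
E
```

```text
clock 17.8 gauge x,y mm [-15.28   0.85] foot z 37.6 F [-2.1  0.4  4.3] M [ 0.04  0.24 -0.04] jaw 98.15 open 0.331 tilt [ 0.0008 -0.0002]
```

View pics/s6.png

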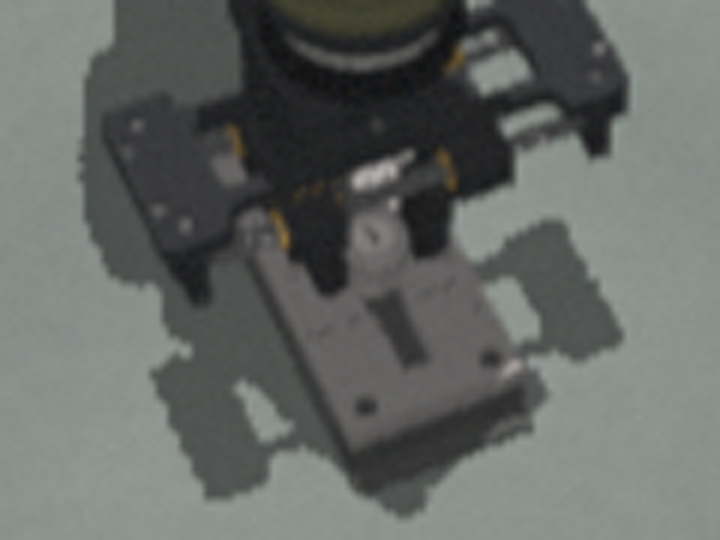

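Step 2 was tried at y = -0.55, 0.1 and 0.85 mm, which covers its whole entry window. The foot stays on the plate each time, so it isn't the 16 mm barrel. The scene crop shows the lock standing on the plate between the fingers at about (375,235). Step 3 next.

play_rows --commands '[{"travel": [0,0,-0.033],"delta_rot": [0,0,0],"gripper": -1},{"travel": [0.1,0.005,-0.033],"delta_rot": [0,0,0],"gripper": -1},{"travel": [0.202,0.005,-0.033],"delta_rot": [0,0,0],"gripper": -1},{"travel": [0.202,0.005,-0.033],"delta_rot": [0,0,0],"gripper": -1},{"travel": [0.202,0.005,-0.024],"delta_rot": [0,0,0],"gripper": -1},{"travel": [0.202,0.005,-0.016],"delta_rot": [0,0,0],"gripper": -1},{"travel": [0.202,0.005,-0.008],"delta_rot": [0,0,0],"gripper": -1},{"travel": [0.202,0.005,0],"delta_rot": [0,0,0],"gripper": -1},{"travel": [0.202,0.005,0.003],"delta_rot": [0,0,0],"gripper": -1},{"travel": [0.202,0.005,0.003],"delta_rot": [0,0,0],"gripper": -1}]'

```text
clock: 19.05
tool_pos: [0.5477, -0.0868, 0.0548]
eef_rot: [-0.071, 0.997, 0.0, -0.0]
contact_force: [-1.1, -0.2, -0.6]
opening: 0.33
```

```bash
python3 g.py
```

```text
clock 19.1 gauge x,y mm [15.3   0.08] foot z 36.5 F [-0.8  0.1 -0.9] M [0.04 0.01 0.03] jaw 98.14 open 0.329 tilt [0.     0.0001]
```

The foot went to 36.5 mm with no resistance, so it enters step 3. While still shallow I'll check the side play, to be sure it isn't a loose 16 mm barrel.

play_rows --commands '[{"travel": [0,0.006,0],"delta_rot": [0,0,0],"gripper": -1},{"travel": [0,0.012,0],"delta_rot": [0,0,0],"gripper": -1},{"travel": [0,0.012,0],"delta_rot": [0,0,0],"gripper": -1}]'

```text
clock: 19.48
tool_pos: [0.5476, -0.0859, 0.0549]
eef_rot: [-0.071, 0.997, -0.001, 0.0]
contact_force: [0.6, -3.1, -0.6]
opening: 0.329
```

```bash
python3 g.py
```

```text
clock 19.525 gauge x,y mm [15.35 -0.81] foot z 36.56 F [ 0.4 -3.  -0.7] M [-0.7  -0.11 -0.04] jaw 98.11 open 0.33 tilt [ 0.0001 -0.0011]
```

play_rows --commands '[{"travel": [0,-0.012,0],"delta_rot": [0,0,0],"gripper": -1},{"travel": [0,-0.024,0],"delta_rot": [0,0,0],"gripper": -1},{"travel": [0,-0.024,0],"delta_rot": [0,0,0],"gripper": -1}]'

```text
clock: 19.9
tool_pos: [0.548, -0.0876, 0.0548]
eef_rot: [-0.071, 0.997, 0.001, 0.0]
contact_force: [-0.4, 1.5, -1.4]
opening: 0.331
```

```bash
python3 g.py
```

```text
clock 19.95 gauge x,y mm [15.21  0.96] foot z 36.47 F [-1.1  2.1 -1.4] M [0.35 0.08 0.03] jaw 98.18 open 0.333 tilt [0.     0.0014]
```

Side play stops at both walls (about ±0.5 mm plus compliance, 2–3 N), so it is the 19 mm barrel. I'll centre it and lower it.

play_rows --commands '[{"travel": [0,0.012,0],"delta_rot": [0,0,0],"gripper": -1},{"travel": [0,0.012,0],"delta_rot": [0,0,0],"gripper": -1},{"travel": [0,0.012,0.01],"delta_rot": [0,0,0],"gripper": -1},{"travel": [0,0.012,0.02],"delta_rot": [0,0,0],"gripper": -1},{"travel": [0,0.012,0.03],"delta_rot": [0,0,0],"gripper": -1},{"travel": [0,0.012,0.04],"delta_rot": [0,0,0],"gripper": -1},{"travel": [0,0.012,0.05],"delta_rot": [0,0,0],"gripper": -1},{"travel": [0,0.012,0.06],"delta_rot": [0,0,0],"gripper": -1},{"travel": [0,0.012,0.07],"delta_rot": [0,0,0],"gripper": -1},{"travel": [0,0.012,0.08],"delta_rot": [0,0,0],"gripper": -1},{"travel": [0,0.012,0.08],"delta_rot": [0,0,0],"gripper": -1}]'

```text
clock: 21.32
tool_pos: [0.5477, -0.0868, 0.0427]
eef_rot: [-0.071, 0.997, 0.0, -0.0]
contact_force: [0.6, -0.5, -1.3]
opening: 0.331
```

```bash
python3 g.py
```

```text
clock 21.375 gauge x,y mm [15.35  0.05] foot z 24.44 F [-0.6 -0.  -0.6] M [ 0.04  0.02 -0.  ] jaw 98.15 open 0.33 tilt [-0.0001  0.0001]
```

play_rows --commands '[{"travel": [0,0,0.01],"delta_rot": [0,0,0],"gripper": -1},{"travel": [0,0,0.018],"delta_rot": [0,0,0],"gripper": -1},{"travel": [0,0,0.018],"delta_rot": [0,0,0],"gripper": -1},{"travel": [0,0,0.018],"delta_rot": [0,0,0],"gripper": -0.1},{"travel": [0,0,0.018],"delta_rot": [0,0,0],"gripper": -0.1},{"travel": [0,0,0.018],"delta_rot": [0,0,0],"gripper": -0.1},{"travel": [0,0,-0.2],"delta_rot": [0,0,0],"gripper": -0.1},{"travel": [0,0,-0.5],"delta_rot": [0,0,0],"gripper": -0.1},{"travel": [0,0,-0.6],"delta_rot": [0,0,0],"gripper": -0.1},{"travel": [0,0,-0.6],"delta_rot": [0,0,0],"gripper": -0.1}]'

```text
clock: 22.62
tool_pos: [0.5482, -0.087, 0.1333]
eef_rot: [-0.071, 0.997, -0.0, 0.001]
contact_force: [-0.5, 1.0, -0.7]
opening: 0.445
```

```bash
cat > f.py <<'E'
from h import *
s=viewer.snapshot("wrist"); P=cloud(s); save(s,"w7.png"); st=r.get_state(); print(st["clock"],st["tool_pos"],st["opening"])
Z=P[...,2]
print("plate z",np.median(Z[(abs(Z-.038)<.004)&(s["z_map"]>0)]))
for o in viewer.outline_of("wrist","lock_a")[:2]:
    q=P[o["pixels"]&(s["z_map"]>0)]; zt=np.percentile(q[:,2],70); q=q[abs(q[:,2]-zt)<.002]
    co=np.linalg.lstsq(np.c_[q[:,:2]-q[:,:2].mean(0),np.ones(len(q))],q[:,2],rcond=None)[0]
    c=cv2.minEnclosingCircle(q[:,:2].astype(np.float32)); d=np.array(c[0])-[.5608,-.0848]; y=np.radians(8.15); gx=-np.array([np.cos(y),np.sin(y)])
    print(o["conf"],np.round(o["at"]),"top z",np.median(q[:,2]),c,"slope",co[:2],"gauge",d@gx,d@[-gx[1],gx[0]],togo([*c[0],.06]))
E
python3 f.py
```

```text
22.675 [ 0.54738635 -0.08700803  0.13232385] 0.4504380223071436
plate z 0.03764118937500374
0.89 [280. 208.] top z 0.049656778285413566 ((0.5452472567558289, -0.08706335723400116), 0.014574447646737099) slope [ 0.01470154 -0.00253165] gauge 0.01571653068145033 3.566127936293493e-05 [array([0.0104, 0.0007, 0.4782])]
```

View pics/w7.png

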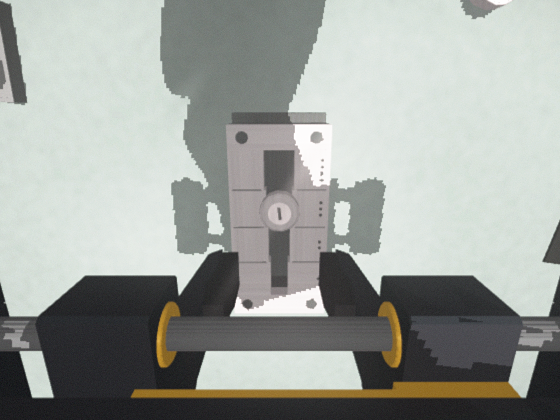

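The picture shows the lock seated in the third step, head at (280,211). Its top is 12.0 mm above the plate, which is the head height, so it sits flush and level. The gripper is clear, so I'm handing in.

```bash
python3 -c "
from plant import r
print(r.finish_job())"
```

```text
the job is handed in; nothing more can be done
None
```

The customer's lock has the 19 mm barrel. It now sits in step 3 (20 mm) with its head flush on the gauge, and I handed the job in at about 23 s with no verdict given.

- **Pick-up:** The first grip held the lock tilted about 8°. I stood it on the clear counter beyond the gauge and regripped it upright, with the tilt then under 0.01 rad.
- **Step 1 (14 mm):** The foot rested on the plate at about 5 N and did not enter.
- **Step 2 (17 mm):** The foot stayed on the plate at 5–7 N. A side sweep there was no use because friction held the lock, so I lifted and pressed again at three positions across the slot.
- **Step 3 (20 mm):** It entered without resistance. Before going deeper I checked the side play, which stopped at both walls. That ruled out a loose 16 mm barrel.
- **Seating:** I lowered it about 16 mm into the slot in the grip. When released it dropped the last few millimetres by itself, so no push was needed.

**Last checks:** In the last wrist picture the head top is 12.0 mm above the plate. The lock is at about x = +15.7 mm, y = 0.0 mm in the gauge frame and stands level to within 0.015 rad. The gripper is open and well above it. I did not measure the tray locks or bystanders again at the end, but the arm never went near them after the pick-up.

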